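File two grater plates in the lever-arch holder

TASK

Put the two washed grater plates away in the lever-arch holder on the clamped board: lift the lever until the rings spring open, lay the longer plate flat on the board with its two holes over the two posts, then lay the shorter plate flat on top of it with its holes over the same posts, and press the lever fully down again so that the rings close. Both plates should lie squarely along the board, pointing away from the lever, and the colander, enamel plate, scoop and salt shaker should be left where they are.

Things in the scene. Friction and masses are not known exactly. Their poses are not given: they have to be found in the camera images.
- file: lever-arch holder, fixed: wooden board 18 mm thick on the counter, x -95 to +95, y -165 to +125 mm; origin on the counter below the middle between the posts, z up. Lever points along +y; filed plates lie along -y. Dark bench clamp, 90 mm tall, on its +x edge (x +70 to +160, y +10 to +60 mm). Steel base, top 24 mm above the counter, starts at y +24 mm.
- posts (a point): point on the board top (18 mm above counter) midway between two upright round-topped steel posts; axes as the holder's. Posts: 8 mm diameter, 45 mm tall above the board, 15 mm either side along x. Each ring hooks over from a spindle 34 mm to the +y side and meets its post top when closed; open, it leans back, tip 57 mm to +y and 75 mm above the counter.
- lever (a joint): lever angle, rad: 0 = level, rings closed; 0.95 = fully up, rings open (ring angle = 1.2 x lever angle). Over-centre spring: below about 0.5 it drives itself shut, above that it springs open. About 4 N at the grip point moves it off either end; it stays at either end.
- lever_hinge (a point): middle of the lever's hinge axis, 45 mm to the +y side of the posts and 50 mm above the counter; axes as the holder's. The axis runs along the holder's x.
- lever_grip (a point): middle of the lever's black handle, 100 mm from the hinge, moving with the lever; y points along the lever to its free end. Lever 18 mm wide (x); handle 10 mm thick (5 mm above and below this point), 65 to 120 mm from the hinge. Can be pinched from above by its sides, turning in the grip as it is lifted, or pressed on its top.
- long_plate: longer grater plate: flat grey metal, 170 mm long (x), 56 wide (y), 10 thick, about 0.18 kg, rows of round dark perforations, lying flat on the counter. Origin at the centre of its underside, z up. Two 16 mm square through-holes near the +x end, centred 71 mm from the origin along +x and 15 mm either side of the centre line. Can be gripped from above across its width.
- long_holes (a point): point on the underside of the longer plate midway between its two holes
- short_plate: shorter grater plate: flat grey metal, 120 mm long (x), 56 wide (y), 10 thick, about 0.13 kg, three dark slots across it, lying flat on the counter. Origin at the centre of its underside, z up. Two 16 mm square through-holes near the +x end, centred 46 mm from the origin along +x and 15 mm either side of the centre line. Can be gripped from above across its width.
- short_holes (a point): point on the underside of the shorter plate midway between its two holes
- colander: steel colander, 190 mm across, 85 mm tall, bystander; origin at the centre of its underside
- enamel_plate: white enamel plate, 170 mm across, 22 mm tall, bystander; origin at the centre of its underside
- scoop: pink plastic scoop, about 160 mm long, 30 mm tall, bystander; origin on the counter near its middle, handle along -x
- shaker: glass salt shaker with steel cap, 48 mm across, 81 mm tall, bystander; origin at the centre of its underside

How it is judged:
By the outcome, as a careful person would: the job done as asked, in the order asked, and still so for the second after the job is handed in, with the robot touching nothing.
It also fails if it takes over 70 s, if anything falls off the work surface, if the arm or the gripper's body presses on something with over 40 N, if the wrist force passes 120 N, or if a joint passes its speed limit or range.

ROBOT

A 6-joint arm with a two-finger parallel gripper is mounted at the origin on the work surface. World frame = base frame: x ahead of the robot, y to its left, z up, the work surface at z = 0. Lengths are in m, angles in rad, forces in N, time in s.
With the tool pointing down it reaches from about 0.3 to 0.775 m from the base axis. Payload 14.6 kg.
Tool frame: the origin (TCP) lies midway between the tips of the shut fingers; the grasp point (between the pads) lies 19 mm behind it (ctrl.grip_point_offset is the distance from the TCP to the grasp point, in m); z points along the fingers, y is the line along which they close (so a half turn about z gives the same grasp; the last joint's range is limited). The gripper opens to 85 mm and grips with 20 to 120 N. Pads are 22 mm wide; open, the fingers measure 114 mm over their backs; the gripper's body (76 mm by 85 mm) begins 54 mm behind the grasp point. The pads swing forward as they close: fully open they stand 13 mm farther back than shut.
Start: joints at [-1.24, 0.3, 1.521, -0, 1.321, -0.067], TCP at [0.213, -0.507, 0.231] pointing down, gripper open.
Joint ranges: [-3.03, 3.03], [-0.79, 2.21], [0.23, 2.52], [-1.04, 4.18], [0, 3.07], [-2.55, 2.55]. Speed limits (rad/s): [2.22, 2.22, 2.57, 3.14, 3.14, 3.14].

INTERFACE

Orientations are given as a 3x3 rotation matrix whose columns are the frame's x, y, z axes.
In Python, from plant import ctrl gives the robot as it stands. The module is installed in compiled form; this text tells all that it offers.
- The arm moves only by the shell command python3 -m pendant 'ROWS' [FORCE]. ROWS is JSON, a list that holds one entry, the list of rows, each a list of 7 numbers: the shift along the tool's x, y, z scaled (see below), then the turn, a rotation vector about the tool's x, y, z scaled (see below), then the gripper's target within -1 to 1 (fully open at 1, half-way at 0, shut at -1). In form: [[[x, y, z, rx, ry, rz, claw], ...]]. A call has 1 to 20 rows; each row shifts and turns the commanded pose from where the row before left it, along the tool's axes as they then stand; what a row does not reach is not made up. The controller multiplies each number of a shift by 0.05 m and each number of a turn by 0.12 rad. A row lasts 1/10 s, in which the tool goes at most 50 mm and 8.59 degrees, less where a joint would pass 70% of its speed; a pose out of reach is approached as far as the arm can. A call with a number of a shift or a turn outside -1 to 1 is refused whole. A call with a gripper value outside its range is refused whole. The fingers move at their own pace and stop on an object; FORCE is the grip in N (left out, the last holds). Time passes only in rows, so rows that do not move let the fingers close. It gives the time, the measured TCP pose, the force, the opening and the grip force at its end, in the units of the state.
- ctrl.state(): the state, without advancing time (a new reading comes with each control period).
- ctrl.capture(name): name is "scene" or "top"; returns a dict with "color" (384x512x3 uint8, blue, green, red), "depth" (384x512 float32, m along the optical axis (not along the pixel's ray), 0 where there is no reading), "fx", "fy", "cx", "cy" (pixels), "rvec" (rotation vector, rad) and "tvec" (3), from world to camera coordinates, as OpenCV has them. Camera axes: x right, y down, z forward; pixel columns grow to the right and rows downward; lengths in m; the calibration is good to about 2 mm. A picture is of the moment at which its call begins.
- ctrl.job_done(): hands the job in; it is judged then, once.
The state is a dict: "time": time; "joint_pos": joint angles; "qd": joint speeds; "effort": joint torques, N m; "eef_pos": TCP position; "eef_rot": TCP orientation; "ft_force": force on the tool from outside, world axes, zero at the start; "ft_torque": the same for the moment, N m; "gripper_width": opening from 0.0 (shut) to 1.0 (fully open); "grasp_force": force on a finger pad.
Only numpy, scipy, OpenCV 4.12 (cv2) and the standard library are available. Lean on these libraries where they do the work, as an engineer would, in place of code of your own. Each camera call takes 0.05 s, during which the arm holds its last target. There are 200 camera calls.

## Working session

There is one attempt and no reset: what is moved stays moved. The work goes in short steps, Python scripts to look and compute and a shell command to move; the robot and the scene stay as the last step left them, time stands still between calls to the robot, and variables do not carry over. Pictures are saved under pics/ and viewed, at most 10 in all, crops included, and the job is handed in when it is done.

```bash
mkdir -p pics; cat > h.py <<'E'
import numpy as np,cv2
from plant import ctrl
def cap(n):
    c=ctrl.capture(n); R=cv2.Rodrigues(np.array(c['rvec'],float))[0]; t=np.array(c['tvec'],float).ravel()
    return c,R,t
def ray(c,R,t,u,v,z):
    d=R.T@np.array([(u-c['cx'])/c['fx'],(v-c['cy'])/c['fy'],1.]); o=-R.T@t
    return o+d*(z-o[2])/d[2]
def proj(c,R,t,p):
    q=R@np.array(p)+t; return np.array([c['fx']*q[0]/q[2]+c['cx'],c['fy']*q[1]/q[2]+c['cy']])
def pts(c,R,t):
    v,u=np.mgrid[:384,:512]; d=c['depth']; P=np.stack([(u-c['cx'])/c['fx']*d,(v-c['cy'])/c['fy']*d,d],-1)
    W=(P-t)@R; W[d==0]=np.nan; return W
E
python3 - <<'E'
from h import *
for n in ('top','scene'):
    c,R,t=cap(n); cv2.imwrite(f'pics/{n}0.png',cv2.resize(c['color'],(768,576),interpolation=cv2.INTER_CUBIC)); print(n,-R.T@t,c['fx'],R.round(2).tolist())
    np.savez(f'{n}0.npz',W=pts(c,R,t),color=c['color'])
s=ctrl.state(); print(s['eef_rot'],s['gripper_width'],s['time'])
E
```

```text
top [ 0.43800287 -0.08744075  1.17690686] 375.94301255930736 [[-0.02, -1.0, -0.02], [-0.99, 0.02, -0.16], [0.16, 0.02, -0.99]]
scene [1.24815335 0.21287978 1.08320507] 491.0487527587783 [[-0.42, 0.91, -0.01], [0.76, 0.35, -0.54], [-0.49, -0.24, -0.84]]
[[ 9.21920391e-01  3.87379218e-01 -3.66519015e-04]
 [ 3.87379388e-01 -9.21919851e-01  9.98657100e-04]
 [ 4.89578508e-05 -1.06266426e-03 -9.99999434e-01]] 1.0014470469414938 0.1
```

View pics/top0.png

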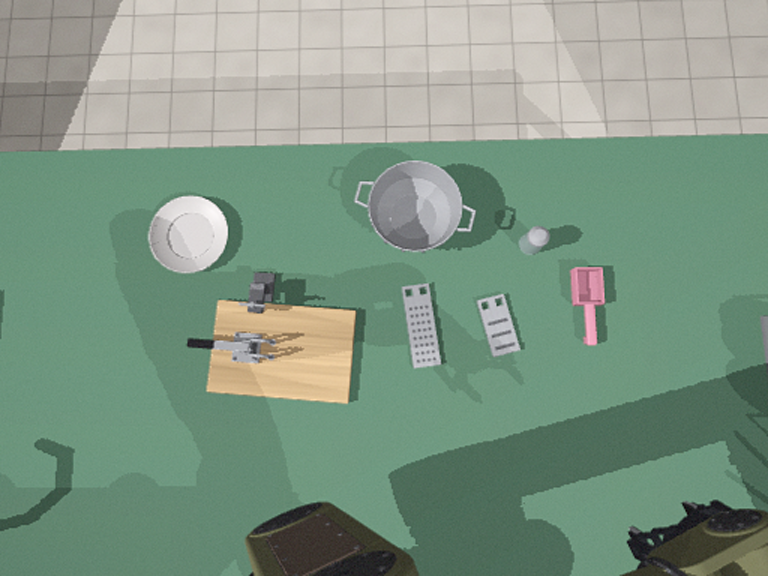

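View pics/scene0.png

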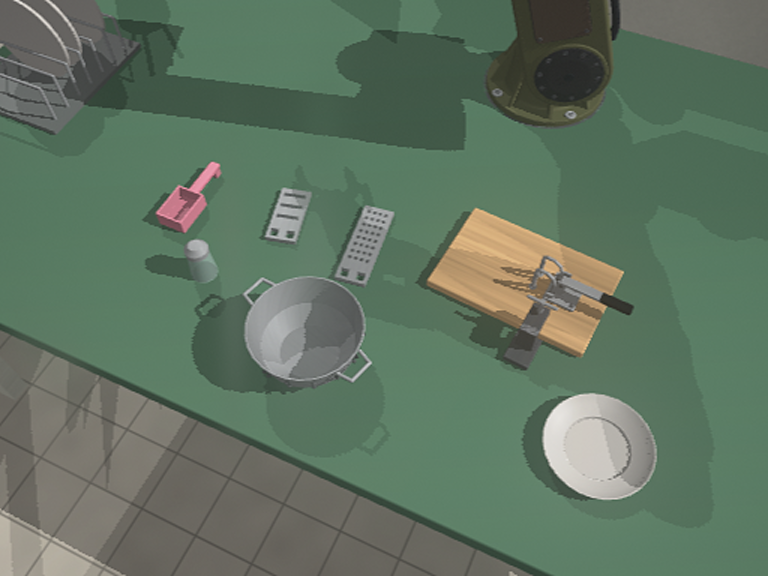

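The top view (768 px wide) shows the board at about (282,352) with the lever to the left (+y world). The long plate is at (421,325) and the short one at (498,324), both with holes at the upper (+x) end. Both pictures agree on this. Next I'll measure.

```bash
cat > meas.py <<'E'
from h import *
def rect(mask,cRt,z,holes=False):
    m=cv2.morphologyEx(mask.astype(np.uint8),cv2.MORPH_CLOSE,np.ones((5,5)))
    k=max(cv2.findContours(m,cv2.RETR_EXTERNAL,cv2.CHAIN_APPROX_NONE)[0],key=cv2.contourArea)[:,0]
    P=np.array([ray(*cRt,u,v,z)[:2] for u,v in k])
    (c,s,_)=r=cv2.minAreaRect((P*1000).astype(np.float32)); b=cv2.boxPoints(r)
    e=max((b[1]-b[0],b[2]-b[1]),key=np.linalg.norm)
    return np.array(c),sorted(s),np.degrees(np.arctan2(e[1],e[0])),b
def win(shape,x0,x1,y0,y1):
    m=np.zeros(shape,bool); m[y0:y1,x0:x1]=1; return m
if __name__=='__main__':
    boxes={'top':dict(b=(130,245,190,275),l=(260,300,182,252),s=(312,352,188,244)),'scene':dict(b=(275,425,130,245),l=(215,270,130,195),s=(170,212,118,168))}
    for n in ('top','scene'):
        C=cap(n); im=C[0]['color']; hsv=cv2.cvtColor(im,cv2.COLOR_BGR2HSV); H,S,V=[hsv[...,i].astype(int) for i in range(3)]
        for k,z in (('b',.018),('l',.010),('s',.010)):
            w=win(H.shape,*boxes[n][k])
            m=w&((H>8)&(H<28)&(S>60)&(V>90) if k=='b' else (S<45)&(V>100))
            c,s,a,b=rect(m,C,z); print(n,k,c.round(1),np.round(s,1),round(a,2),b.round(0).tolist())
            if k!='b':
                d=(w&(S<90)&(V<95)&cv2.erode(cv2.morphologyEx(m.astype(np.uint8),cv2.MORPH_CLOSE,np.ones((7,7))),np.ones((3,3))).astype(bool))
                g=(w&cv2.morphologyEx(m.astype(np.uint8),cv2.MORPH_CLOSE,np.ones((9,9))).astype(bool)&~m).astype(np.uint8)
                N,_,st,ce=cv2.connectedComponentsWithStats(g)
                for i in range(1,N):
                    if st[i,4]>12: print('   hole',st[i,4],(ray(*C,*ce[i],.010)*1000).round(1)[:2])
        if n=='top':
            W=pts(*C)*1000
            for z0,z1 in ((70,100),(45,70)):
                m=win(H.shape,*(120,200,175,250))&(W[...,2]>z0)&(W[...,2]<z1); print(z0,m.sum(),np.nanmedian(W[m],0) if m.any() else'')
        dk=win(H.shape,*((120,145,218,242) if n=='top' else (395,430,185,215)))&(V<60)&(S<80)
        W=pts(*C)*1000; print('handle',dk.sum(),W[dk].mean(0).round(1),W[dk].min(0).round(),W[dk].max(0).round())
E
python3 meas.py
```

```text
top b [495.5 122.3] [189.5 290.7] 84.52 [[387.0, -13.0], [576.0, -31.0], [604.0, 258.0], [415.0, 276.0]]
top l [ 543.3 -164.2] [ 59.  171.9] 6.9 [[454.0, -145.0], [462.0, -204.0], [632.0, -183.0], [625.0, -125.0]]
   hole 17 [ 612.4 -140.8]
   hole 16 [ 614.9 -170.3]
top s [ 540.7 -323.1] [ 60.5 121.8] 13.49 [[474.0, -308.0], [489.0, -367.0], [607.0, -338.0], [593.0, -279.0]]
   hole 15 [ 588.3 -326.5]
   hole 14 [ 581.4 -297.3]
70 79 [578.22303663 160.92223249  85.28439179]
45 475 [513.49430996 189.24651442  56.39314171]
handle 88 [510.2 280.   55. ] [503. 255.  51.] [519. 305.  60.]
scene b [499.4 124.6] [197.8 290.3] 84.51 [[387.0, -10.0], [584.0, -29.0], [612.0, 260.0], [415.0, 279.0]]
scene l [ 560.4 -168.3] [ 77.  206.3] 6.99 [[453.0, -143.0], [463.0, -219.0], [667.0, -194.0], [658.0, -118.0]]
   hole 19 [ 614.3 -168.7]
   hole 20 [ 610.6 -138.4]
   hole 76 [ 633.9 -157.6]
   hole 17 [ 647.7 -173. ]
scene s [ 542.2 -320.7] [ 61.6 127.2] 13.62 [[473.0, -306.0], [488.0, -366.0], [611.0, -336.0], [597.0, -276.0]]
   hole 17 [ 495.6 -332.4]
   hole 15 [ 520.7 -326.3]
   hole 15 [ 546.3 -321.8]
   hole 15 [ 587.9 -325.8]
   hole 18 [ 580.8 -296.1]
handle 145 [512.5 281.7  54.2] [502. 255.  45.] [522. 307.  60.]
```

```bash
cat > go.py <<'E'
import sys
from h import *
from scipy.spatial.transform import Rotation as Ro
# x y z(mm) yaw(deg, tool x dir): shift units first (before turn), then turn units
x,y,z,a=map(float,sys.argv[1:5]); s=ctrl.state(); R=np.array(s['eef_rot']); p=np.array(s['eef_pos'])
a=np.radians(a); T=np.array([[np.cos(a),np.sin(a),0],[np.sin(a),-np.cos(a),0],[0,0,-1]])
d=np.array([x,y,z])/1000-p
print('pos',(p*1000).round(1),'yaw',np.degrees(np.arctan2(R[1,0],R[0,0])).round(1),'t',s['time'],'w',round(s['gripper_width'],3),'F',np.round(s['ft_force'],1))
print('shift-before-turn',(R.T@d/.05).round(2),'turn',(Ro.from_matrix(R.T@T).as_rotvec()/.12).round(2),'shift-after-turn',(T.T@d/.05).round(2))
E
python3 go.py 511.4 286.6 130 84.5
```

```text
pos [ 213.  -506.9  230.9] yaw 22.8 t 0.2 w 0.997 F [-0.   0.   0.1]
shift-before-turn [ 11.65 -12.32   2.03] turn [-0.01 -0.   -8.98] shift-after-turn [16.37  4.42  2.02]
```

```bash
python3 -m pendant '[[[0.58,-0.62,0,0,0,0,-0.2],[0.58,-0.62,0,0,0,0,-0.2],[0.58,-0.62,0,0,0,0,-0.2],[0.58,-0.62,0,0,0,0,-0.2],[0.58,-0.62,0,0,0,0,-0.2],[0.58,-0.62,0,0,0,0,-0.2],[0.58,-0.62,0,0,0,0,-0.2],[0.58,-0.62,0,0,0,0,-0.2],[0.58,-0.62,0,0,0,0,-0.2],[0.58,-0.62,0,0,0,0,-0.2],[0.58,-0.62,0,0,0,0,-0.2],[0.58,-0.62,0,0,0,0,-0.2],[0.58,-0.62,0,0,0,0,-0.2],[0.58,-0.62,0,0,0,0,-0.2],[0.58,-0.62,0,0,0,0,-0.2],[0.58,-0.62,0,0,0,0,-0.2],[0.58,-0.62,0,0,0,0,-0.2],[0.58,-0.62,0,0,0,0,-0.2],[0.58,-0.62,0,0,0,0,-0.2],[0.58,-0.62,0,0,0,0,-0.2]]]' 40
python3 -m pendant '[[[0,0,0,0,0,-0.9,-0.2],[0,0,0,0,0,-0.9,-0.2],[0,0,0,0,0,-0.9,-0.2],[0,0,0,0,0,-0.9,-0.2],[0,0,0,0,0,-0.9,-0.2],[0,0,0,0,0,-0.9,-0.2],[0,0,0,0,0,-0.9,-0.2],[0,0,0,0,0,-0.9,-0.2],[0,0,0,0,0,-0.9,-0.2],[0,0,0,0,0,-0.9,-0.2],[0,0,0,0,0,0,-0.2],[0,0,0,0,0,0,-0.2]]]'
python3 go.py 511.4 286.6 33 84.5
```

```text
time: 2.2
eef_pos: [0.5078, 0.291, 0.2311]
eef_rot: [[0.922, 0.388, -0.0], [0.388, -0.922, -0.0], [-0.0, 0.0, -1.0]]
ft_force: [0.4, -0.7, 0.1]
gripper_width: 0.398
grasp_force: 0.0
time: 3.4
eef_pos: [0.5076, 0.2892, 0.2311]
eef_rot: [[0.096, 0.995, -0.0], [0.995, -0.096, -0.0], [-0.0, -0.0, -1.0]]
ft_force: [0.4, 0.1, 0.2]
gripper_width: 0.399
grasp_force: 0.0
pos [507.6 289.2 231.1] yaw 84.5 t 3.4 w 0.399 F [0.4 0.1 0.2]
shift-before-turn [-0.04  0.08  3.96] turn [-0.  0. -0.] shift-after-turn [-0.04  0.08  3.96]
```

```bash
python3 -m pendant '[[[-0.04,0.08,0.8,0,0,0,-0.2],[0,0,0.8,0,0,0,-0.2],[0,0,0.8,0,0,0,-0.2],[0,0,0.8,0,0,0,-0.2],[0,0,0.5,0,0,0,-0.2],[0,0,0.26,0,0,0,-0.2],[0,0,0,0,0,0,-0.2],[0,0,0,0,0,0,-1],[0,0,0,0,0,0,-1],[0,0,0,0,0,0,-1],[0,0,0,0,0,0,-1],[0,0,0,0,0,0,-1]]]' 30
```

```text
time: 4.6
eef_pos: [0.5106, 0.2873, 0.0347]
eef_rot: [[0.093, 0.996, -0.001], [0.996, -0.093, 0.0], [0.0, -0.001, -1.0]]
ft_force: [-11.6, 1.8, 1.9]
gripper_width: 0.203
grasp_force: 31.8
```

```bash
python3 -m pendant '[[[-0.01,-0.02,-0.2,0,0,0,-1],[-0.03,0,-0.2,0,0,0,-1],[-0.05,0,-0.19,0,0,0,-1],[-0.07,0,-0.19,0,0,0,-1],[-0.09,0,-0.18,0,0,0,-1],[-0.11,0,-0.17,0,0,0,-1],[-0.12,0,-0.16,0,0,0,-1],[-0.14,0,-0.15,0,0,0,-1],[-0.15,0,-0.13,0,0,0,-1],[-0.08,0,-0.06,0,0,0,-1],[0,0,0,0,0,0,-1],[0,0,0,0,0,0,-1]]]'
python3 -m pendant '[[[0,0,0,0,0,0,0],[0,0,0,0,0,0,0],[0,0,0,0,0,0,0],[0,0,-0.6,0,0,0,0],[0,0,-1,0,0,0,0],[0,0,-0.8,0,0,0,0],[0,0,0,0,0,0,1]]]'
python3 go.py 543.3 -164.2 120 6.9
python3 -c "
from h import *
c,R,t=cap('scene');cv2.imwrite('pics/lev.png',cv2.resize(c['color'][110:260,260:450],(760,600)))"
```

```text
time: 5.8
eef_pos: [0.5063, 0.2439, 0.1159]
eef_rot: [[0.093, 0.996, -0.0], [0.996, -0.093, -0.0], [-0.0, 0.0, -1.0]]
ft_force: [-7.5, -2.7, 0.6]
gripper_width: 0.203
grasp_force: 30.8
time: 6.5
eef_pos: [0.5082, 0.2453, 0.2411]
eef_rot: [[0.093, 0.996, 0.009], [0.996, -0.093, 0.004], [0.005, 0.009, -1.0]]
ft_force: [1.4, -0.2, -1.0]
gripper_width: 0.653
grasp_force: 0.0
pos [508.2 245.3 241.1] yaw 84.7 t 6.5 w 0.653 F [ 1.4 -0.2 -1. ]
shift-before-turn [-8.1   1.44  2.4 ] turn [ 0.04 -0.08 11.31] shift-after-turn [-0.29  8.21  2.42]
```

View pics/lev.png

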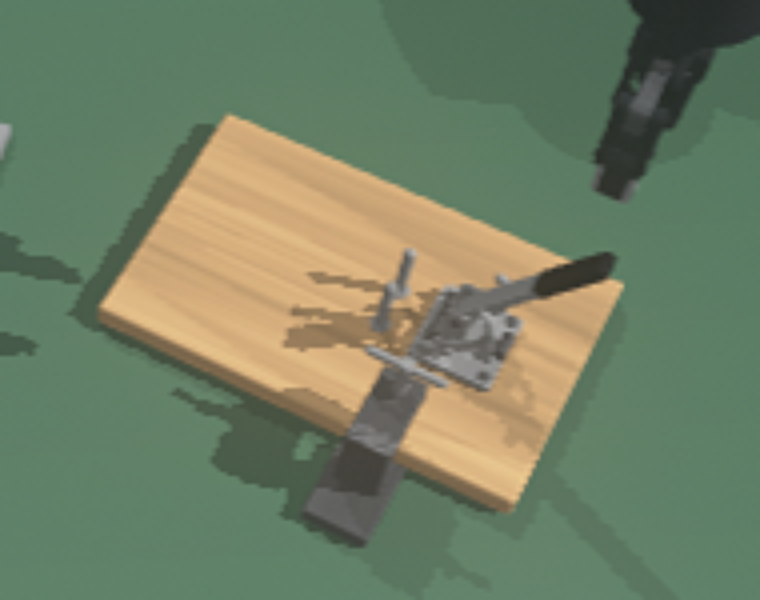

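```bash
python3 -m pendant '[[[-0.81,0.14,0,0,0,0,1],[-0.81,0.14,0,0,0,0,1],[-0.81,0.14,0,0,0,0,1],[-0.81,0.14,0,0,0,0,1],[-0.81,0.14,0,0,0,0,1],[-0.81,0.14,0,0,0,0,1],[-0.81,0.14,0,0,0,0,1],[-0.81,0.14,0,0,0,0,1],[-0.81,0.14,0,0,0,0,1],[-0.81,0.14,0,0,0,0,1]]]' >/dev/null
python3 -m pendant '[[[0,0,0.2,0,0,0.94,1],[0,0,0.2,0,0,0.94,1],[0,0,0.2,0,0,0.94,1],[0,0,0.2,0,0,0.94,1],[0,0,0.2,0,0,0.94,1],[0,0,0.2,0,0,0.94,1],[0,0,0.2,0,0,0.94,1],[0,0,0.2,0,0,0.94,1],[0,0,0.2,0,0,0.94,1],[0,0,0.2,0,0,0.94,1],[0,0,0.2,0,0,0.94,1],[0,0,0.2,0,0,0.94,1],[0,0,0,0,0,0,1],[0,0,0,0,0,0,1]]]'
python3 go.py 543.3 -163.5 -2 6.9
```

```text
time: 8.95
eef_pos: [0.5383, -0.165, 0.1143]
eef_rot: [[0.992, 0.127, -0.001], [0.127, -0.992, 0.0], [-0.001, -0.0, -1.0]]
ft_force: [0.5, -0.7, 0.7]
gripper_width: 1.002
grasp_force: 0.0
pos [ 538.3 -165.   114.3] yaw 7.3 t 8.95 w 1.002 F [ 0.5 -0.7  0.7]
shift-before-turn [ 0.11 -0.02  2.33] turn [-0.    0.01  0.06] shift-after-turn [ 0.1  -0.02  2.33]
```

```bash
python3 -m pendant '[[[0.1,-0.02,0.6,0,0,0.06,1],[0,0,0.6,0,0,0,1],[0,0,0.6,0,0,0,1],[0,0,0.3,0,0,0,1],[0,0,0.2,0,0,0,1],[0,0,0.03,0,0,0,1],[0,0,0,0,0,0,1],[0,0,0,0,0,0,-1],[0,0,0,0,0,0,-1],[0,0,0,0,0,0,-1],[0,0,0,0,0,0,-1],[0,0,0,0,0,0,-1],[0,0,0,0,0,0,-1]]]' 60
```

```text
time: 10.25
eef_pos: [0.544, -0.1637, -0.0004]
eef_rot: [[0.993, 0.117, 0.002], [0.117, -0.993, -0.001], [0.002, 0.001, -1.0]]
ft_force: [-3.0, 1.0, 8.8]
gripper_width: 0.634
grasp_force: 62.8
```

```bash
python3 -m pendant '[[[0,0,-0.4,0,0,0,-1],[0,0,-0.7,0,0,0,-1],[0,0,-0.8,0,0,0,-1],[0,0,-0.7,0,0,0,-1],[0,0,-0.1,0,0,0,-1],[0,0,0,0,0,0,-1]]]'
python3 go.py 490.8 72.3 130 84.5
python3 - <<'E'
from h import *
o=np.array([497.5,142.3]);xh=np.array([.9954,-.0955]);yh=np.array([.0955,.9954]);out=[]
for n in('top','scene'):
    C=cap(n); q=[proj(*C,[*(o+s*15*xh)/1000,z/1000]) for s in(-1,1) for z in (18,63)]
    c=np.mean(q,0).round().astype(int); k=8; im=cv2.resize(C[0]['color'][c[1]-35:c[1]+35,c[0]-24:c[0]+24],None,fx=k,fy=k,interpolation=cv2.INTER_CUBIC)
    for a in q: cv2.circle(im,tuple(((a-c+[24.5,35.5])*k).astype(int)),4,(0,0,255),1)
    out.append(im)
    print(n,np.round(q,1).tolist(),c)
cv2.imwrite('pics/posts.png',np.hstack(out))
E
```

```text
time: 10.85
eef_pos: [0.5436, -0.1636, 0.134]
eef_rot: [[0.993, 0.117, 0.002], [0.117, -0.993, -0.001], [0.002, 0.001, -1.0]]
ft_force: [-0.5, 0.7, -1.5]
gripper_width: 0.629
grasp_force: 64.8
pos [ 543.6 -163.6  134. ] yaw 6.7 t 10.85 w 0.629 F [-0.5  0.7 -1.5]
shift-before-turn [-0.5  -4.81  0.08] turn [ 1.000e-02 -1.000e-02 -1.131e+01] shift-after-turn [ 4.59 -1.5   0.08]
top [[180.6, 237.7], [177.6, 237.1], [181.7, 227.9], [178.7, 227.0]] [180 232]
scene [[358.3, 182.3], [361.3, 172.3], [353.6, 190.6], [356.4, 180.7]] [357 181]
```

View pics/posts.png

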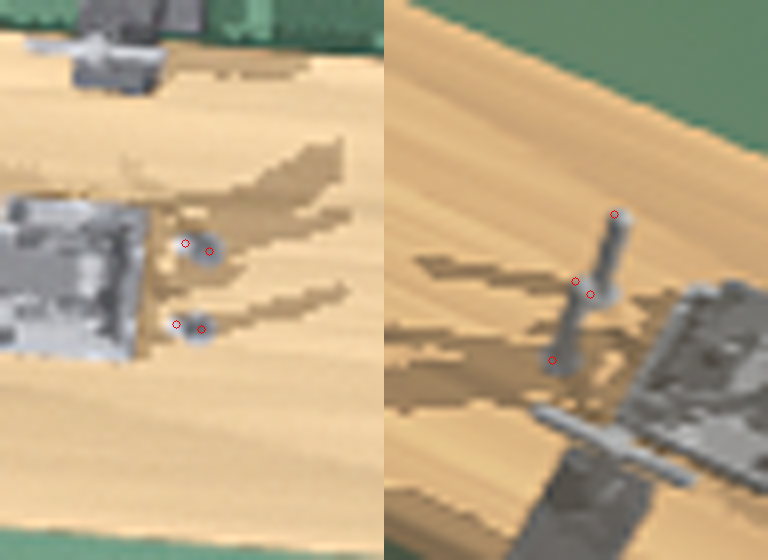

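The red predicted post positions land within about 1 px of the posts in both views, suggesting a +1 mm shift in y, which I'll apply. Now I'll carry the long plate over.

```bash
python3 -m pendant '[[[-0.06,-0.6,0,0,0,0,-1],[-0.06,-0.6,0,0,0,0,-1],[-0.06,-0.6,0,0,0,0,-1],[-0.06,-0.6,0,0,0,0,-1],[-0.06,-0.6,0,0,0,0,-1],[-0.06,-0.6,0,0,0,0,-1],[-0.06,-0.6,0,0,0,0,-1],[-0.06,-0.6,0,0,0,0,-1]]]' >/dev/null
python3 -m pendant '[[[0,0,0,0,0,-0.94,-1],[0,0,0,0,0,-0.94,-1],[0,0,0,0,0,-0.94,-1],[0,0,0,0,0,-0.94,-1],[0,0,0,0,0,-0.94,-1],[0,0,0,0,0,-0.94,-1],[0,0,0,0,0,-0.94,-1],[0,0,0,0,0,-0.94,-1],[0,0,0,0,0,-0.94,-1],[0,0,0,0,0,-0.94,-1],[0,0,0,0,0,-0.94,-1],[0,0,0,0,0,-0.94,-1],[0,0,0,0,0,0,-1],[0,0,0,0,0,0,-1],[0,0,0,0,0,0,-1]]]'
python3 go.py 490.8 73.3 75 84.5
```

```text
time: 13.25
eef_pos: [0.4913, 0.072, 0.1327]
eef_rot: [[0.103, 0.995, -0.001], [0.995, -0.103, -0.0], [-0.0, -0.001, -1.0]]
ft_force: [0.4, -0.8, -2.3]
gripper_width: 0.63
grasp_force: 64.7
pos [491.3  72.  132.7] yaw 84.1 t 13.25 w 0.63 F [ 0.4 -0.8 -2.3]
shift-before-turn [ 0.02 -0.01  1.15] turn [-0.01  0.   -0.06] shift-after-turn [ 0.02 -0.01  1.15]
```

Go to just above the post tops and check hole alignment from the camera.

```bash
python3 -m pendant '[[[0.02,-0.01,0.5,0,0,-0.06,-1],[0,0,0.5,0,0,0,-1],[0,0,0.15,0,0,0,-1],[0,0,0,0,0,0,-1],[0,0,0,0,0,0,-1]]]'
cat > chk.py <<'E'
import sys
from h import *
f,ztop=sys.argv[1],float(sys.argv[2])
o=np.array([497.5,143.3]);xh=np.array([.9954,-.0955]);yh=np.array([.0955,.9954]);out=[]
for n in('top','scene'):
    C=cap(n); q=[proj(*C,[*(o+s*15*xh)/1000,z/1000]) for s in(-1,1) for z in (18,63)]
    q2=[proj(*C,[*(o+s*15*xh+a*8*xh+b*8*yh)/1000,ztop/1000]) for s in (-1,1) for a,b in ((1,1),(1,-1),(-1,-1),(-1,1))]
    c=np.mean(q,0).round().astype(int); k=8; T=lambda a:tuple(((a-c+[24.5,35.5])*k).astype(int))
    im=cv2.resize(C[0]['color'][c[1]-35:c[1]+35,c[0]-24:c[0]+24],None,fx=k,fy=k,interpolation=cv2.INTER_CUBIC)
    for a in q[1::2]: cv2.circle(im,T(a),4,(0,0,255),1)
    for a in q2: cv2.circle(im,T(a),2,(255,0,0),-1)
    out.append(im)
cv2.imwrite('pics/'+f,np.hstack(out))
E
python3 chk.py a1.png 84; python3 go.py 490.8 73.3 75 84.5
```

```text
time: 13.75
eef_pos: [0.4916, 0.0731, 0.0767]
eef_rot: [[0.093, 0.996, 0.001], [0.996, -0.093, 0.0], [0.0, 0.001, -1.0]]
ft_force: [0.6, 0.0, -2.6]
gripper_width: 0.627
grasp_force: 64.7
pos [491.7  73.2  76.9] yaw 84.7 t 13.85 w 0.635 F [-0.2  0.7 -3. ]
shift-before-turn [ 0.   -0.02  0.04] turn [ 0.01 -0.    0.02] shift-after-turn [ 0.   -0.02  0.04]
```

View pics/a1.png

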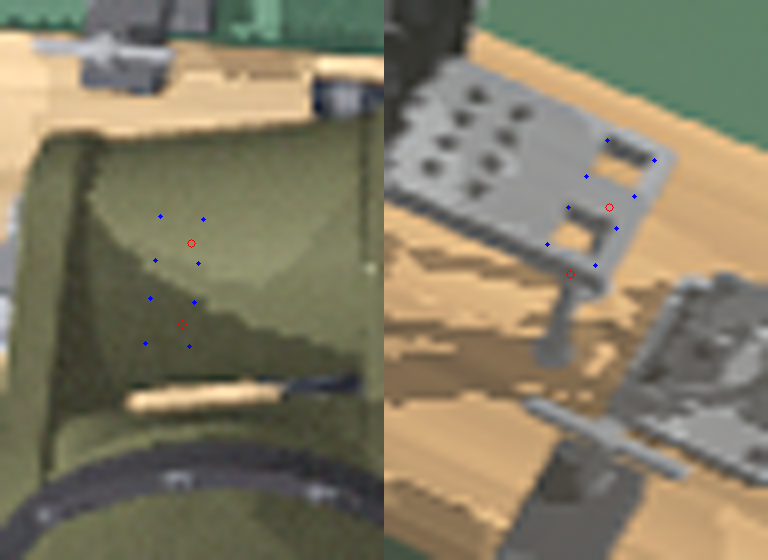

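```bash
python3 -m pendant '[[[0,-0.02,0.2,0,0,0,-1],[0,0,0.2,0,0,0,-1],[0,0,0.2,0,0,0,-1],[0,0,0.2,0,0,0,-1],[0,0,0,0,0,0,-1]]]'
python3 go.py 490.8 73.3 18 84.5;python3 chk.py a2.png 44
```

```text
time: 14.35
eef_pos: [0.4893, 0.0731, 0.0341]
eef_rot: [[0.093, 0.996, -0.003], [0.996, -0.093, -0.0], [-0.0, -0.003, -1.0]]
ft_force: [0.2, -0.4, -2.2]
gripper_width: 0.631
grasp_force: 64.7
pos [489.3  73.1  34.1] yaw 84.7 t 14.35 w 0.631 F [ 0.2 -0.4 -2.2]
shift-before-turn [0.01 0.03 0.32] turn [-0.02  0.    0.02] shift-after-turn [0.01 0.03 0.32]
```

View pics/a2.png

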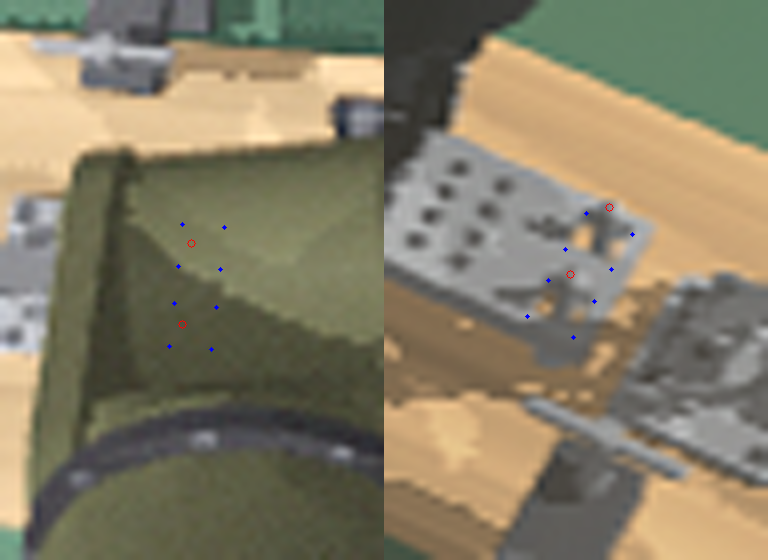

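Both posts poke up through the holes, at about (608,215) and (565,275). I'll lower the plate and release it.

```bash
python3 -m pendant '[[[0.01,0.02,0.1,0,0,0,-1],[0,0,0.1,0,0,0,-1],[0,0,0.1,0,0,0,-1],[0,0,0,0,0,0,-1],[0,0,0,0,0,0,-1]]]'
python3 -m pendant '[[[0,0,0,0,0,0,1],[0,0,0,0,0,0,1],[0,0,0,0,0,0,1],[0,0,0,0,0,0,1],[0,0,0,0,0,0,1],[0,0,-0.4,0,0,0,1],[0,0,-0.8,0,0,0,1],[0,0,-0.8,0,0,0,1],[0,0,-0.5,0,0,0,1],[0,0,0,0,0,0,1]]]'
python3 go.py 535 -323 140 13.5
```

```text
time: 14.95
eef_pos: [0.4911, 0.0736, 0.0207]
eef_rot: [[0.093, 0.996, -0.0], [0.996, -0.093, -0.0], [-0.0, -0.0, -1.0]]
ft_force: [0.1, -0.2, -1.9]
gripper_width: 0.63
grasp_force: 64.7
time: 15.95
eef_pos: [0.4926, 0.0737, 0.1493]
eef_rot: [[0.093, 0.996, 0.006], [0.996, -0.093, 0.0], [0.001, 0.006, -1.0]]
ft_force: [-0.1, 0.7, 0.0]
gripper_width: 1.0
grasp_force: 0.0
pos [492.6  73.7 149.3] yaw 84.7 t 15.95 w 1.0 F [-0.1  0.7  0. ]
shift-before-turn [-7.82  1.58  0.19] turn [ 0.04 -0.04 10.35] shift-after-turn [-1.03  7.91  0.19]
```

```bash
python3 -m pendant '[[[-0.78,0.15,0,0,0,0,1],[-0.78,0.15,0,0,0,0,1],[-0.78,0.15,0,0,0,0,1],[-0.78,0.15,0,0,0,0,1],[-0.78,0.15,0,0,0,0,1],[-0.78,0.15,0,0,0,0,1],[-0.78,0.15,0,0,0,0,1],[-0.78,0.15,0,0,0,0,1],[-0.78,0.15,0,0,0,0,1],[-0.78,0.15,0,0,0,0,1]]]' >/dev/null
python3 -m pendant '[[[0,0,0,0,0,0.94,1],[0,0,0.1,0,0,0.94,1],[0,0,0.1,0,0,0.94,1],[0,0,0.1,0,0,0.94,1],[0,0,0.1,0,0,0.94,1],[0,0,0.1,0,0,0.94,1],[0,0,0.1,0,0,0.94,1],[0,0,0.1,0,0,0.94,1],[0,0,0.1,0,0,0.94,1],[0,0,0.1,0,0,0.94,1],[0,0,0.1,0,0,0.94,1],[0,0,0,0,0,0,1],[0,0,0,0,0,0,1]]]'
python3 go.py 532.5 -324.5 0 13.5
python3 -c "
from h import *
c,R,t=cap('scene');cv2.imwrite('pics/p1.png',cv2.resize(c['color'][110:260,260:450],(760,600)))"
```

```text
time: 18.25
eef_pos: [0.5295, -0.3216, 0.0953]
eef_rot: [[0.971, 0.238, -0.001], [0.238, -0.971, 0.001], [-0.001, -0.001, -1.0]]
ft_force: [0.7, 0.1, 1.2]
gripper_width: 1.004
grasp_force: 0.0
pos [ 529.5 -321.6   95.3] yaw 13.8 t 18.25 w 1.004 F [0.7 0.1 1.2]
shift-before-turn [0.05 0.07 1.91] turn [-0.01  0.    0.04] shift-after-turn [0.05 0.07 1.91]
```

View pics/p1.png

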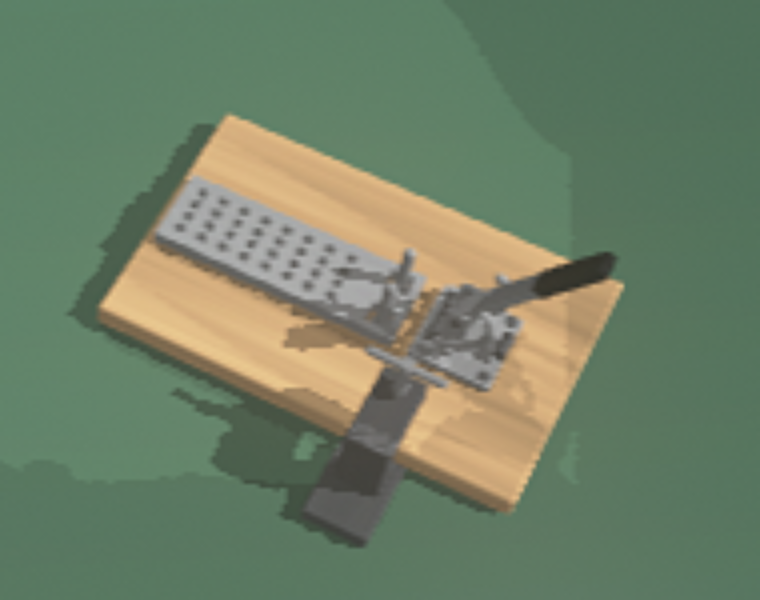

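The long plate lies flat and square, with both posts through its holes near (400,275). Now I'll grip the short plate and lift it.

```bash
python3 -m pendant '[[[0.05,0.07,0.5,0,0,0.04,1],[0,0,0.6,0,0,0,1],[0,0,0.4,0,0,0,1],[0,0,0.25,0,0,0,1],[0,0,0.12,0,0,0,1],[0,0,0.04,0,0,0,1],[0,0,0,0,0,0,1],[0,0,0,0,0,0,-1],[0,0,0,0,0,0,-1],[0,0,0,0,0,0,-1],[0,0,0,0,0,0,-1],[0,0,0,0,0,0,-1],[0,0,0,0,0,0,-1]]]' 60
python3 -m pendant '[[[0,0,-0.4,0,0,0,-1],[0,0,-0.7,0,0,0,-1],[0,0,-0.8,0,0,0,-1],[0,0,-0.7,0,0,0,-1],[0,0,-0.1,0,0,0,-1],[0,0,0,0,0,0,-1]]]'
python3 go.py 492.3 90 134 84.5
```

```text
time: 19.6
eef_pos: [0.5334, -0.3249, 0.0016]
eef_rot: [[0.973, 0.23, 0.002], [0.23, -0.973, -0.001], [0.001, 0.001, -1.0]]
ft_force: [-1.7, 0.4, 7.2]
gripper_width: 0.629
grasp_force: 62.8
time: 20.2
eef_pos: [0.5331, -0.3246, 0.1362]
eef_rot: [[0.973, 0.23, 0.002], [0.23, -0.973, -0.001], [0.001, 0.001, -1.0]]
ft_force: [0.6, 0.2, -3.0]
gripper_width: 0.627
grasp_force: 63.9
pos [ 533.1 -324.6  136.2] yaw 13.3 t 20.2 w 0.627 F [ 0.6  0.2 -3. ]
shift-before-turn [ 1.11 -8.26  0.03] turn [  0.02  -0.   -10.35] shift-after-turn [ 8.18 -1.61  0.04]
```

```bash
python3 -m pendant '[[[0.08,-0.59,0,0,0,0,-1],[0.08,-0.59,0,0,0,0,-1],[0.08,-0.59,0,0,0,0,-1],[0.08,-0.59,0,0,0,0,-1],[0.08,-0.59,0,0,0,0,-1],[0.08,-0.59,0,0,0,0,-1],[0.08,-0.59,0,0,0,0,-1],[0.08,-0.59,0,0,0,0,-1],[0.08,-0.59,0,0,0,0,-1],[0.08,-0.59,0,0,0,0,-1],[0.08,-0.59,0,0,0,0,-1],[0.08,-0.59,0,0,0,0,-1],[0.08,-0.59,0,0,0,0,-1],[0.08,-0.59,0,0,0,0,-1]]]' >/dev/null
python3 -m pendant '[[[0,0,0,0,0,-0.94,-1],[0,0,0,0,0,-0.94,-1],[0,0,0,0,0,-0.94,-1],[0,0,0,0,0,-0.94,-1],[0,0,0,0,0,-0.94,-1],[0,0,0,0,0,-0.94,-1],[0,0,0,0,0,-0.94,-1],[0,0,0,0,0,-0.94,-1],[0,0,0,0,0,-0.94,-1],[0,0,0,0,0,-0.94,-1],[0,0,0,0,0,-0.94,-1],[0,0,0,0,0,0,-1],[0,0,0,0,0,0,-1],[0,0,0,0,0,0,-1]]]'
python3 go.py 492.4 90.5 77 84.5
```

```text
time: 23.0
eef_pos: [0.4921, 0.0903, 0.1347]
eef_rot: [[0.1, 0.995, -0.001], [0.995, -0.1, -0.0], [-0.0, -0.001, -1.0]]
ft_force: [0.1, 0.3, -0.9]
gripper_width: 0.625
grasp_force: 63.9
pos [492.1  90.3 134.7] yaw 84.2 t 23.0 w 0.625 F [ 0.1  0.3 -0.9]
shift-before-turn [0.01 0.01 1.15] turn [-0.01  0.   -0.04] shift-after-turn [0.   0.01 1.15]
```

```bash
python3 -m pendant '[[[0,0.01,0.4,0,0,-0.04,-1],[0,0,0.4,0,0,0,-1],[0,0,0.4,0,0,0,-1],[0,0,0.15,0,0,0,-1],[0,0,0,0,0,0,-1],[0,0,0.06,0,0,0,-1],[0,0,0.06,0,0,0,-1],[0,0,0,0,0,0,-1]]]'
python3 chk.py a3.png 70; python3 go.py 492.4 90.5 30 84.5
```

```text
time: 23.8
eef_pos: [0.4929, 0.0903, 0.062]
eef_rot: [[0.093, 0.996, 0.0], [0.996, -0.093, 0.0], [0.0, 0.0, -1.0]]
ft_force: [0.2, 0.2, -1.4]
gripper_width: 0.626
grasp_force: 63.9
pos [493.   90.3  62.1] yaw 84.7 t 23.9 w 0.628 F [ 0.   0.2 -1.8]
shift-before-turn [ 0.   -0.01  0.64] turn [ 0.   -0.    0.02] shift-after-turn [ 0.   -0.01  0.64]
```

View pics/a3.png

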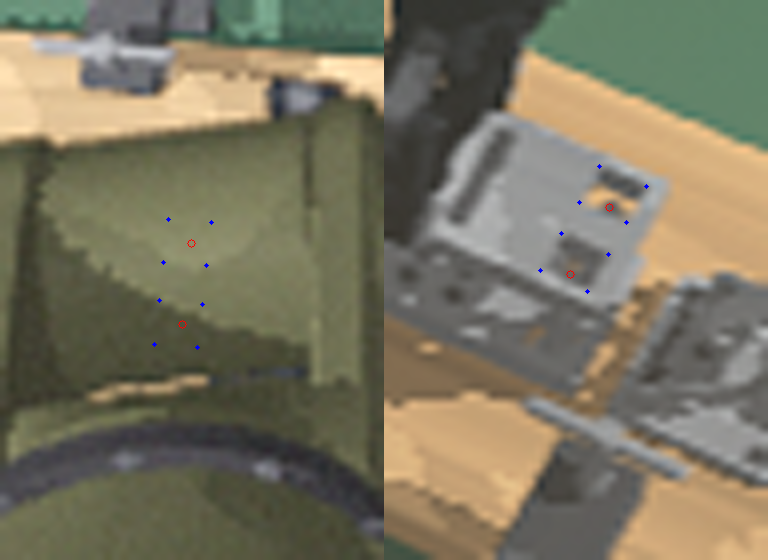

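The holes sit over the posts with the tips entering and no contact force. Lower and release.

```bash
python3 -m pendant '[[[0,-0.01,0.1,0,0,0,-1],[0,0,0.1,0,0,0,-1],[0,0,0.1,0,0,0,-1],[0,0,0.1,0,0,0,-1],[0,0,0.1,0,0,0,-1],[0,0,0.1,0,0,0,-1],[0,0,0.03,0,0,0,-1],[0,0,0,0,0,0,-1],[0,0,0,0,0,0,-1]]]'
python3 -m pendant '[[[0,0,0,0,0,0,1],[0,0,0,0,0,0,1],[0,0,0,0,0,0,1],[0,0,0,0,0,0,1],[0,0,0,0,0,0,1],[0,0,-0.4,0,0,0,1],[0,0,-0.8,0,0,0,1],[0,0,-1,0,0,0,1],[0,0,-1,0,0,0,1],[0,0,0,0,0,0,-1],[0,0,0,0,0,0,-1]]]'
python3 go.py 506 255 190 84.5
python3 -c "
from h import *
c,R,t=cap('scene');cv2.imwrite('pics/p2.png',cv2.resize(c['color'][110:260,260:450],(760,600)))"
```

```text
time: 24.8
eef_pos: [0.4924, 0.0903, 0.0304]
eef_rot: [[0.093, 0.996, 0.0], [0.996, -0.093, 0.0], [0.0, 0.0, -1.0]]
ft_force: [0.1, 0.5, -1.8]
gripper_width: 0.625
grasp_force: 63.9
time: 25.9
eef_pos: [0.4925, 0.0903, 0.1911]
eef_rot: [[0.093, 0.996, 0.002], [0.996, -0.093, 0.0], [0.0, 0.002, -1.0]]
ft_force: [0.1, -0.3, -1.0]
gripper_width: 0.695
grasp_force: 0.0
pos [492.5  90.3 191.1] yaw 84.7 t 25.9 w 0.695 F [ 0.1 -0.3 -1. ]
shift-before-turn [ 3.3  -0.04  0.02] turn [ 0.02 -0.    0.03] shift-after-turn [ 3.3  -0.05  0.02]
```

View pics/p2.png

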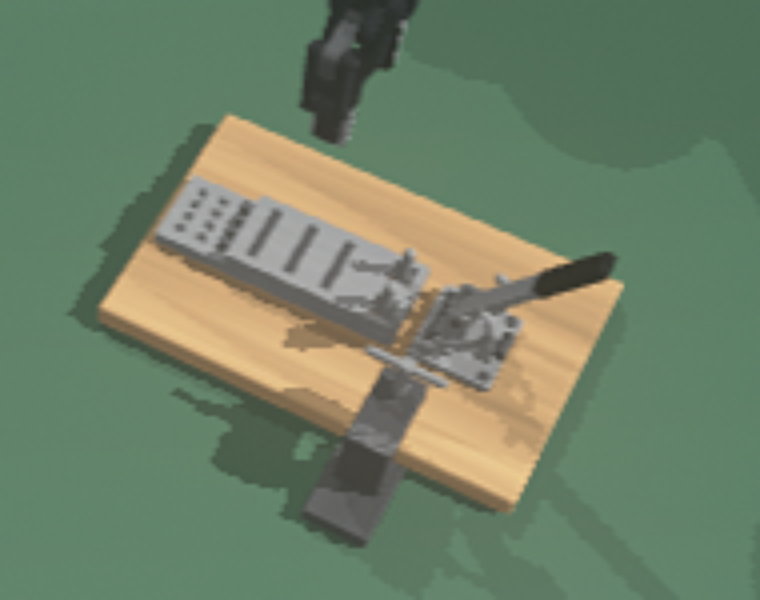

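Both plates are stacked squarely on the posts and the lever is still up. Now I'll press the lever down with shut fingers.

```bash
python3 -m pendant '[[[0.68,-0.01,0,0,0,0,-1],[0.68,-0.01,0,0,0,0,-1],[0.68,-0.01,0,0,0,0,-1],[0.68,-0.01,0,0,0,0,-1],[0,0,0.4,0,0,0,-1],[0,0,0.4,0,0,0,-1],[0,0,0,0,0,0,-1],[0,0,0,0,0,0,-1]]]'
python3 go.py 505.9 231 134 84.5
```

```text
time: 26.75
eef_pos: [0.5027, 0.2257, 0.1496]
eef_rot: [[0.093, 0.996, -0.002], [0.996, -0.093, -0.001], [-0.001, -0.002, -1.0]]
ft_force: [-0.5, -0.3, 0.2]
gripper_width: 0.001
grasp_force: 0.0
pos [502.7 225.7 149.6] yaw 84.7 t 26.75 w 0.001 F [-0.5 -0.3  0.2]
shift-before-turn [0.11 0.05 0.31] turn [-0.02  0.01  0.02] shift-after-turn [0.11 0.05 0.31]
```

```bash
python3 -m pendant '[[[0.05,0.05,0.15,0,0,0,-1],[0.06,0,0.16,0,0,0,-1],[0.16,0,0.12,0,0,0,-1],[0.16,0,0.12,0,0,0,-1],[0.13,0,0.15,0,0,0,-1],[0.13,0,0.15,0,0,0,-1],[0,0,0,0,0,0,-1]]]'
python3 -m pendant '[[[0.1,0,0.18,0,0,0,-1],[0.1,0,0.18,0,0,0,-1],[0.06,0,0.19,0,0,0,-1],[0.06,0,0.19,0,0,0,-1],[0.02,0,0.15,0,0,0,-1],[0.02,0,0.15,0,0,0,-1],[0,0,0,0,0,0,-1],[0,0,0,0,0,0,-1]]]'
```

```text
time: 27.45
eef_pos: [0.5081, 0.2608, 0.1064]
eef_rot: [[0.092, 0.996, -0.002], [0.996, -0.092, -0.0], [-0.001, -0.002, -1.0]]
ft_force: [-0.1, -0.5, -0.6]
gripper_width: 0.0
grasp_force: 0.2
time: 28.25
eef_pos: [0.5104, 0.2779, 0.0556]
eef_rot: [[0.093, 0.996, -0.0], [0.996, -0.093, -0.0], [-0.0, -0.0, -1.0]]
ft_force: [0.8, 0.9, -0.9]
gripper_width: -0.001
grasp_force: 0.0
```

```bash
python3 -m pendant '[[[0,0,0.03,0,0,0,-1],[0,0,0.03,0,0,0,-1],[0,0,0,0,0,0,-1]]]'
python3 -m pendant '[[[0,0,-0.3,0,0,0,-1],[0,0,-0.8,0,0,0,-1],[0,0,-0.9,0,0,0,-1],[0,0,-0.9,0,0,0,-1],[-0.5,0.8,-0.3,0,0,0,-1],[0,0.9,0,0,0,0,-1],[0,0.9,0,0,0,0,-1],[0,0,0,0,0,0,-1],[0,0,0,0,0,0,-1]]]'
python3 - <<'E'
from h import *
C=cap('scene');c=C[0];a=cv2.resize(c['color'][130:240,270:430],(800,550));cv2.imwrite('pics/f.png',a)
W=pts(*C)*1000;H=cv2.cvtColor(c['color'],cv2.COLOR_BGR2HSV)
m=np.zeros((384,512),bool);m[185:215,395:430]=1;m&=(H[...,2]<60)&(H[...,1]<80);print(m.sum(),W[m].mean(0))
E
```

```text
time: 28.55
eef_pos: [0.5107, 0.278, 0.0545]
eef_rot: [[0.093, 0.996, 0.001], [0.996, -0.093, 0.0], [0.0, 0.001, -1.0]]
ft_force: [-8.1, -4.2, 19.7]
gripper_width: -0.001
grasp_force: 9.6
time: 29.45
eef_pos: [0.6375, 0.2406, 0.2118]
eef_rot: [[0.094, 0.996, -0.001], [0.996, -0.094, -0.0], [-0.0, -0.001, -1.0]]
ft_force: [-1.4, 0.4, -0.1]
gripper_width: 0.003
grasp_force: 0.0
190 [567.02591858 271.21819486 139.3387536 ]
```

View pics/f.png

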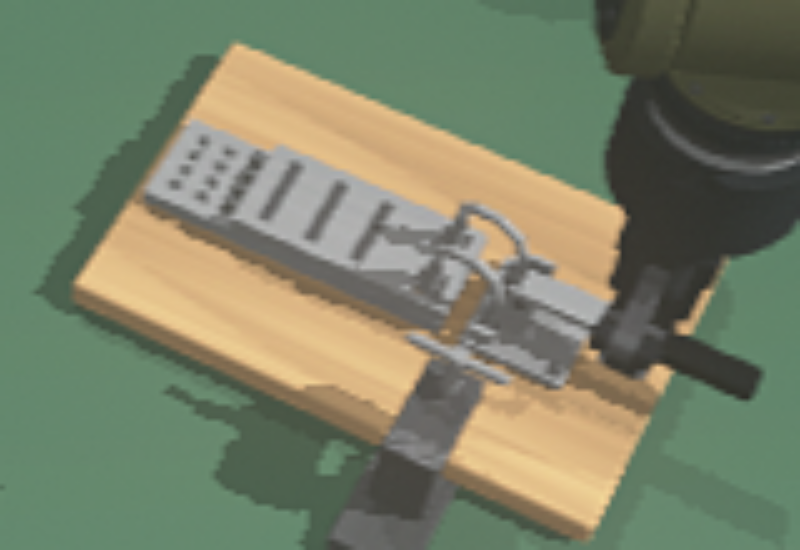

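The lever is level, both rings are closed onto the posts at about (465,210) and (440,260), and the plates are stacked squarely. The gripper is clear at z 0.21.

```bash
python3 -c "
from plant import ctrl
print(ctrl.job_done())"
```

```text
the job is handed in; nothing more can be done
None
```

The job is handed in at about 29.5 s of the 70 s: the long plate lies on the posts with the short one squarely on top, the lever is down with both rings closed, and the colander, enamel plate, scoop and shaker were not touched.

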